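Sort left- and right-hand lamp brackets into their bins

ROBOT

A 6-joint arm with a two-finger parallel gripper is mounted at the origin on the work surface. World frame = base frame: x ahead of the robot, y to its left, z up, the work surface at z = 0. Lengths are in m, angles in degrees, forces in N, time in s.
With the tool pointing down it reaches from about 0.4 to 0.825 m from the base axis. Payload 7 kg.
Tool frame: the origin (TCP) lies on the centre line of the jaws, within the pads' length; the fingertips stand 11 mm ahead of it and the grasp point (between the pads) lies 8 mm behind it; z points along the fingers, y is the line along which they close (so a half turn about z gives the same grasp; the last joint's range is limited). The gripper opens to 88 mm and grips with 3 to 60 N. Pads are 19 mm wide; open, the fingers measure 130 mm over their backs; the gripper's body (78 mm by 193 mm) begins 47 mm behind the grasp point.
Start: joints at [-58.264, 20.546, 0.682, 0, -70.136, -16.507], TCP at [0.177, -0.651, 0.238] pointing down, gripper open.
Joint ranges: [-176.03, 176.03], [-82.01, 121.73], [-58.28, 71.71], [-173.87, 95.51], [-174.79, -0.11], [-173.66, 173.66]. Speed limits (degrees/s): [136.94, 136.94, 172.46, 180, 180, 180].

INTERFACE

Orientations are given as [roll, pitch, yaw] about the fixed x, y, z axes, in that order (R = Rz(yaw) Ry(pitch) Rx(roll)).
In Python, from plant import r, capture, camera_model, job gives the robot as it stands.
- The arm moves only by the tool drive_tool, never from a script. Its argument "increments" is a list that holds one entry, the list of rows, each a list of 5 numbers: the gripper's target within -1 to 1 (fully open at 1, half-way at 0, shut at -1), then the shift along the tool's x, y, z scaled (see below), then the turn about the tool's z scaled (see below). In form: [[[gripper, tx, ty, tz, roll], ...]]. A call has 1 to 5 rows; each row is the pose to reach, as a shift and turn from the pose commanded when the call began, along the tool's axes at that moment, turning the shorter way round; what a row does not reach only later rows make up. The controller multiplies each number of a shift by 120 mm and each number of a turn by 360 degrees. A row lasts 1/8 s, in which the tool goes at most 62.5 mm and 10.7 degrees, less where a joint would pass 70% of its speed; a pose out of reach is approached as far as the arm can. A call with a number of a shift or a turn outside -1 to 1 is refused whole. A call with a gripper value outside its range is refused whole. The fingers move at their own pace and stop on an object; "squeeze" is the grip in N (left out, the last holds). Time passes only in rows, so rows that repeat a pose let the fingers close. It gives the time, the measured TCP pose, the force, the opening and the grip force at its end, in the units of the state.
- r.get_state(): the state, without advancing time (a new reading comes with each control period).
- capture(name): name is "side" or "top"; returns the picture (480x640x3 uint8, red, green, blue); there is no depth.
- camera_model(name): a dict with "camera_matrix" (3x3 intrinsics, pixels), "k1" (the pictures are not rectified: a ray, as slopes to the right and down, at radius r is drawn at 1 + k1 r^2 times it, then the intrinsics apply), "rvec" (rotation vector, rad) and "tvec" (3), from world to camera coordinates, as OpenCV has them. Camera axes: x right, y down, z forward; pixel columns grow to the right and rows downward; lengths in m; the calibration is good to about 2 mm. A picture is of the moment at which its call begins. camera_model takes no time and is no camera call.
- job.close_job(): hands the job in; it is judged then, once.
The state is a dict: "time_s": time; "joints": joint angles; "qd": joint speeds; "joint_torque": joint torques, N m; "tcp_pos": TCP position; "eef_rot": TCP orientation; "contact_force": force on the tool from outside, world axes, zero at the start; "moment": the same for the moment, N m; "gripper_width": finger opening in m; "gripper_force": force on a finger pad.
Only numpy, scipy, OpenCV 4.12 (cv2) and the standard library are available. Lean on these libraries where they do the work, as an engineer would, in place of code of your own. Each camera call takes 0.05 s, during which the arm holds its last target. There are 200 camera calls.

TASK

Sort the four one-footed lamp brackets lying on the bench: put each into the bin that already holds a bracket of the same hand, mirror images apart. Every bracket must end up lying flat on its bin's floor, right way up as it lies now and not on top of another, including the two that are there already; set them down, do not drop them. Leave the T-shaped bracket and everything else on the bench where it is.

Things in the scene. Friction and masses are not known exactly. Their poses are not given: they have to be found in the camera images.
- bin_left: bin for left-hand brackets, on either side of the bench: fixed, grey, open, outside 295 (x) by 160 (y) by 45 high, walls and floor 5; origin centre of underside, x away from the robot (+-0.1 rad). Holds one loose left-hand bracket lying across its +x end, channel at x about 112, foot reaching in to x about 62. The rest of the floor takes two more lying across
- bin_right: bin for right-hand brackets, on either side of the bench: fixed, grey, open, outside 295 (x) by 160 (y) by 45 high, walls and floor 5; origin centre of underside, x away from the robot (+-0.1 rad). Holds one loose right-hand bracket lying across its +x end, channel at x about 112, foot reaching in to x about 62. The rest of the floor takes two more lying across
- left_a_mid (a point): to be sorted: left-hand bent aluminium bracket, 140 g: channel 110 x 24 x 28 high; flat foot 4 thick at one end, level with the underside, its lip turned up to 16 high. Foot's end pointing away from you, the foot is on the left. Point: middle of the channel, 14 up; x along it to the foot's end, z up; foot x 21 to 55, y 12 to 48
- left_b_mid (a point): to be sorted: left-hand bent aluminium bracket, 140 g: channel 110 x 24 x 28 high; flat foot 4 thick at one end, level with the underside, its lip turned up to 16 high. Foot's end pointing away from you, the foot is on the left. Point: middle of the channel, 14 up; x along it to the foot's end, z up; foot x 21 to 55, y 12 to 48
- right_a_mid (a point): to be sorted: right-hand bent aluminium bracket, 140 g: channel 110 x 24 x 28 high; flat foot 4 thick at one end, level with the underside, its lip turned up to 16 high. Foot's end pointing away from you, the foot is on the right. Point: middle of the channel, 14 up; x along it to the foot's end, z up; foot x 21 to 55, y -48 to -12
- right_b_mid (a point): to be sorted: right-hand bent aluminium bracket, 140 g: channel 110 x 24 x 28 high; flat foot 4 thick at one end, level with the underside, its lip turned up to 16 high. Foot's end pointing away from you, the foot is on the right. Point: middle of the channel, 14 up; x along it to the foot's end, z up; foot x 21 to 55, y -48 to -12
- left_sample_mid (a point): in its bin already: left-hand bent aluminium bracket, 140 g: channel 110 x 24 x 28 high; flat foot 4 thick at one end, level with the underside, its lip turned up to 16 high. Foot's end pointing away from you, the foot is on the left. Point: middle of the channel, 14 up; x along it to the foot's end, z up; foot x 21 to 55, y 12 to 48
- right_sample_mid (a point): in its bin already: right-hand bent aluminium bracket, 140 g: channel 110 x 24 x 28 high; flat foot 4 thick at one end, level with the underside, its lip turned up to 16 high. Foot's end pointing away from you, the foot is on the right. Point: middle of the channel, 14 up; x along it to the foot's end, z up; foot x 21 to 55, y -48 to -12
- tee_mid (a point): T-shaped bracket of the same channel and metal, with a 24 long foot on both sides of one end (from x = +21 to +55, y = -36 to +36): neither hand, must stay on the bench. Point at the channel's middle, 14 up; x along the channel towards the feet
- jar: amber jar with black lid, 54 in diameter, 68 high, standing among the brackets; origin at the centre of its underside. Leave alone
- screwdriver_grip (a point): black-handled screwdriver, 190 long, lying crosswise beyond the brackets; point on its handle. Leave alone
- spray: spray can, 58 in diameter, 190 high, standing beyond the brackets; origin at its underside. Leave alone
- pcb: round green circuit board with components, 92 across, 20 high, beyond the brackets; origin at its underside. Leave alone
Not all that is in view belongs to the job. What is shaped like the part that bears left_a_mid but orange or red is not meant.

How it is judged:
By the outcome, as a careful person would: the job done as asked, in the order asked, and still so for the second after the job is handed in, with the robot touching nothing.
It also fails if it takes over 70 s, if anything falls off the work surface, if the arm or the gripper's body presses on something with over 40 N, if the wrist force passes 120 N, or if a joint passes its speed limit or range.

## Working session

There is one attempt and no reset: what is moved stays moved. The work goes in short steps, Python scripts to look and compute and a tool call to move; the robot and the scene stay as the last step left them, time stands still between calls to the robot, and variables do not carry over. Pictures are saved under pics/ and viewed, at most 10 in all, crops included, and the job is handed in when it is done.

Besides the shell and the picture viewer there is one more tool, called after "Request:" by a JSON object that holds its "api" and its "payload". drive_tool: Moves the arm, as the interface text tells. Its arguments: {"type":"object","properties":{"increments":{"type":"array"},"squeeze":{"type":"number"}},"required":["increments"]}

```bash
mkdir -p pics; ls
python3 - <<'E'
from plant import r,capture,camera_model,job
import cv2
for n in("top","side"):
    cv2.imwrite(f"pics/{n}0.png",capture(n)[:,:,::-1]); print(camera_model(n))
print(r.get_state())
E
```

```text
pics
{'camera_matrix': array([[524.26794835,   0.        , 313.94964626],
       [  0.        , 524.26794835, 240.9415859 ],
       [  0.        ,   0.        ,   1.        ]]), 'k1': 0.025776443924793047, 'rvec': array([ 2.19092479, -2.14653817,  0.14277513]), 'tvec': array([-0.02544426,  0.5173877 ,  1.28991299])}
{'camera_matrix': array([[470.9585617 ,   0.        , 313.27888012],
       [  0.        , 470.9585617 , 235.91770589],
       [  0.        ,   0.        ,   1.        ]]), 'k1': -0.025238982006782925, 'rvec': array([ 0.32581775, -2.77592556,  1.25685789]), 'tvec': array([0.51014432, 0.12418311, 1.22314507])}
{'time_s': 0.1, 'joints': array([-5.82634767e+01,  2.05878086e+01,  6.38955916e-01, -1.69884811e-02,
       -7.01370444e+01, -1.65067476e+01]), 'qd': array([ 0.0408098 , -0.02555173,  0.18225014,  0.0286458 ,  0.03901348,
        0.00062057]), 'joint_torque': array([-6.38040674e-04, -5.84164345e+01,  2.93754065e+01,  7.01557070e+00,
        1.01825219e-02, -5.01000056e-05]), 'tcp_pos': array([ 0.17717121, -0.65089058,  0.23671283]), 'eef_rot': array([ 1.79913105e+02, -9.09503393e-03, -1.64776002e+02]), 'contact_force': array([ 0.23246495,  0.27054759, -1.02498744]), 'moment': array([0.00928645, 0.03216012, 0.00049649]), 'gripper_force': 0.0, 'gripper_width': 0.08757977937184773}
```

View pics/top0.png

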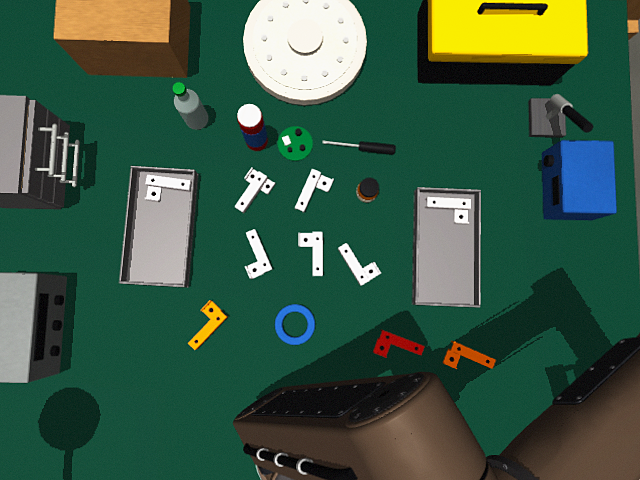

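View pics/side0.png

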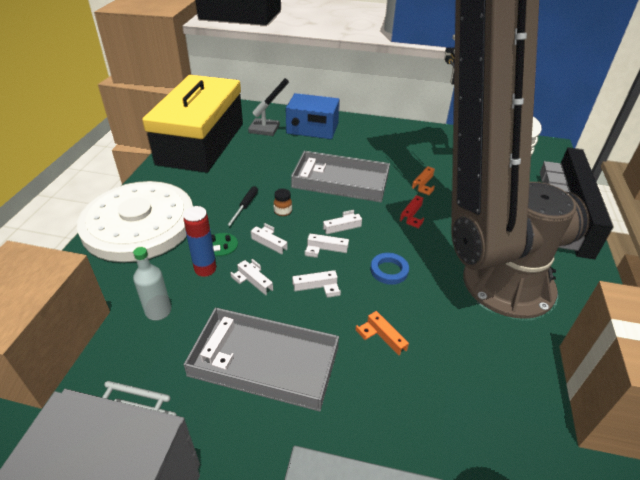

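Run:
```python
import cv2,numpy as np
a=cv2.imread("pics/top0.png")
def crop(x0,y0,w,h,s,n):
    c=cv2.resize(a[y0:y0+h,x0:x0+w],None,fx=s,fy=s,interpolation=cv2.INTER_CUBIC)
    for x in range(-(-x0//10)*10,x0+w,10):
        cv2.line(c,((x-x0)*s,0),((x-x0)*s,6 if x%50 else 14),(0,255,255),1)
        if x%20==0: cv2.putText(c,str(x),((x-x0)*s-10,24),0,.35,(0,255,255),1)
    for y in range(-(-y0//10)*10,y0+h,10):
        cv2.line(c,(0,(y-y0)*s),(6,(y-y0)*s),(0,255,255),1)
        cv2.putText(c,str(y),(8,(y-y0)*s+4),0,.35,(0,255,255),1)
    cv2.imwrite(n,c)
crop(228,160,158,128,5,"pics/c1.png") if 0 else crop(228,160,158,118+8,4,"pics/c1.png")
g=a.copy()
L=np.hstack([a[160:290,115:205],a[180:310,405:495]])
cv2.imwrite("pics/c2.png",cv2.resize(L,None,fx=4,fy=4,interpolation=cv2.INTER_CUBIC))
```

```text
(no output)
```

View pics/c1.png

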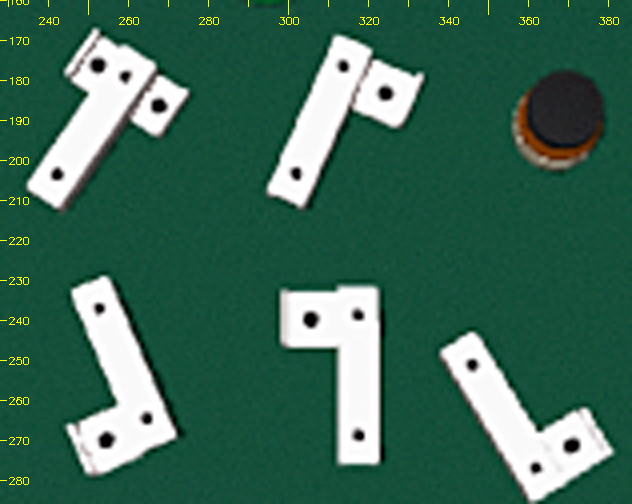

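View pics/c2.png

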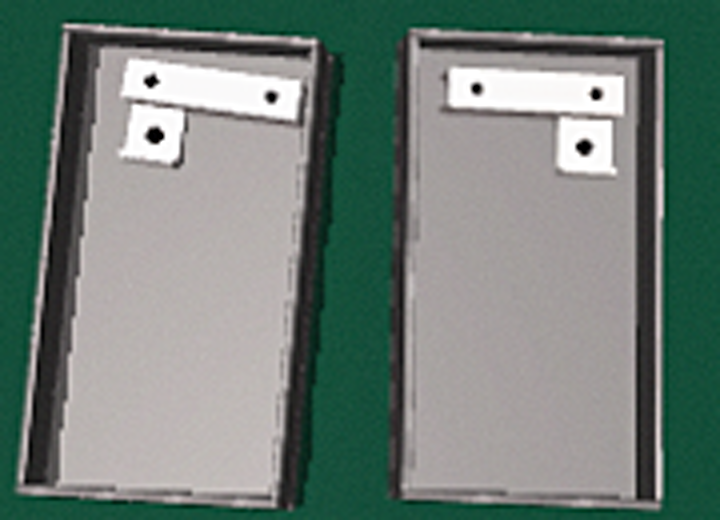

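```bash
cat > h.py <<'E'
import numpy as np,cv2
from plant import r,capture,camera_model,job
def world(px,z,cam="top"):
    m=camera_model(cam);K=m["camera_matrix"]
    n=cv2.undistortPoints(np.array(px,float).reshape(-1,1,2),K,np.array([m["k1"],0,0,0]))[:,0]
    R=cv2.Rodrigues(m["rvec"])[0];c=-R.T@m["tvec"].ravel()
    d=np.c_[n,np.ones(len(n))]@R
    return (c+d*((np.atleast_1d(z)-c[2])/d[:,2])[:,None])
def wrap(a): return (a+180)%360-180
def plan(p,yaw,q,qyaw):
    "shift in tool axes /120mm and turn/360 from commanded p,yaw to q,qyaw"
    d=np.array(q)-p;c,s=np.cos(np.radians(yaw)),np.sin(np.radians(yaw))
    return np.round([ (c*d[0]+s*d[1])/.12,(s*d[0]-c*d[1])/.12,-d[2]/.12,-wrap(qyaw-yaw)/360],3)
E
python3 - <<'E'
from h import *
c1=lambda P:np.array(P)/4+[228,160]
np.set_printoptions(precision=4,suppress=True)
for n,a,b in[("TM",(296,173),(343,66)),("BL",(99,308),(147,418)),("M",(358,435),(358,315)),("BR",(472,365),(536,467)),("TEE",(57,174),(125,76))]:
    w=world(c1([a,b]),.028);d=w[1]-w[0]
    print(n,w.mean(0),np.linalg.norm(d),np.degrees(np.arctan2(d[1],d[0])))
w=world(c1([(566,108)]),.068);print("jar",w)
print("spray",world([[250,115]],.19), world([[295,143]],.02))
for n,o,P,h in[("L",(115,160),[(65,25),(325,40),(18,492),(288,507)],[(271,97),(151,81)]),("R",(405,180),[(45,32),(303,40),(35,500),(302,506)],[(117,89),(236,93)])]:
    w=world(np.array(P)/4+o,.045);print(n,w.mean(0));print(w)
    e=(w[0]+w[1]-w[2]-w[3])/2;print(np.linalg.norm(e),np.degrees(np.arctan2(e[1],e[0])))
    w=world(np.array(h)/4+o,.033);d=w[1]-w[0];print("sample",w.mean(0),np.linalg.norm(d),np.degrees(np.arctan2(d[1],d[0])))
E
```

```text
TM [0.6489 0.0031 0.028 ] 0.07568205174803748 -22.130412012841322
BL [0.4904 0.1233 0.028 ] 0.07592012458397934 -154.8462190928868
M [ 0.4859 -0.0244  0.028 ] 0.07575295409180592 1.0719672429783975
BR [ 0.462  -0.1166  0.028 ] 0.07537935304247309 -147.13742794595623
TEE [0.6419 0.1483 0.028 ] 0.0763613582090743 -32.50507092961416
jar [[ 0.6509 -0.1493  0.068 ]]
spray [[0.7833 0.1379 0.19  ]] [[0.7733 0.0391 0.02  ]]
L [0.5458 0.3711 0.045 ]
[[0.6948 0.4471 0.045 ]
 [0.6893 0.2849 0.045 ]
 [0.4025 0.4583 0.045 ]
 [0.3964 0.2942 0.045 ]]
0.29278986699397697 -2.0063140417137344
sample [0.6589 0.3576 0.033 ] 0.07614816303552098 83.65163488845658
R [ 0.509  -0.3485  0.045 ]
[[ 0.6561 -0.2702  0.045 ]
 [ 0.6545 -0.4332  0.045 ]
 [ 0.3628 -0.2631  0.045 ]
 [ 0.3626 -0.4274  0.045 ]]
0.29275395717723357 -1.2570499794967356
sample [ 0.6225 -0.3563  0.033 ] 0.07562374086897873 -90.71084209598324
```

```bash
cat >> h.py <<'E'
def calls(p,yaw,wps):
    "wps: (x,y,z,yaw). prints calls (shift,turn,rows), splitting each leg to fit; returns end command"
    p=np.array(p,float)
    for w in wps:
        w=np.array(w,float)
        for n in range(1,9):
            pp,yy=p.copy(),yaw;out=[]
            for k in range(n):
                f=1/(n-k)
                v=plan(pp,yy,pp+(w[:3]-pp)*f,yy+wrap(w[3]-yy)*f)
                rows=max(1,int(np.ceil(max(np.linalg.norm(v[:3])*120/62.5,abs(v[3])*360/10.7)-.02)))
                out.append((v,rows))
                c,s=np.cos(np.radians(yy)),np.sin(np.radians(yy));d=v[:3]*.12
                pp=pp+[c*d[0]+s*d[1],s*d[0]-c*d[1],-d[2]];yy=wrap(yy-v[3]*360)
            if all(abs(v).max()<=1 and rw<=5 for v,rw in out):break
        for v,rw in out:print(v.tolist(),"x",rw)
        print("  ->",np.round(pp,4),round(yy,2));p,yaw=pp,yy
    return p,yaw
def st():
    s=r.get_state();print(s["time_s"],s["tcp_pos"].round(4),s["eef_rot"].round(2),s["contact_force"].round(1),s["gripper_width"].round(4),s["gripper_force"])
E
python3 - <<'E'
from h import *
calls([.1775,-.651,.238],-164.77,[(.462,-.1166,.09,-147.1),(.462,-.1166,.0145,-147.1)])
E
```

```text
[-0.691, 0.735, 0.247, -0.01] x 2
[-0.736, 0.69, 0.247, -0.01] x 2
[-0.778, 0.642, 0.246, -0.01] x 2
[-0.817, 0.592, 0.247, -0.01] x 2
[-0.853, 0.54, 0.246, -0.009] x 2
  -> [ 0.462  -0.1166  0.09  ] -147.13
[-0.0, -0.0, 0.63, -0.0] x 2
  -> [ 0.462  -0.1166  0.0144] -147.13
```

Request:
{"api": "drive_tool", "payload": {"increments": [[[1,-0.69,0.735,0.247,-0.01],[1,-0.69,0.735,0.247,-0.01]]], "squeeze": 30}}

```text
time_s: 0.35
tcp_pos: [0.234, -0.5432, 0.2066]
eef_rot: [179.9, -0.0, -161.2]
contact_force: [2.3, -1.0, -0.1]
gripper_width: 0.088
gripper_force: 0.0
```

Request:
{"api": "drive_tool", "payload": {"increments": [[[0.4,-0.736,0.69,0.247,-0.01],[0.4,-0.736,0.69,0.247,-0.01]]]}}

```text
time_s: 0.6
tcp_pos: [0.2913, -0.4358, 0.1776]
eef_rot: [180.0, -0.0, -157.5]
contact_force: [1.0, 0.1, 0.0]
gripper_width: 0.0732
gripper_force: 0.0
```

Request:
{"api": "drive_tool", "payload": {"increments": [[[0.4,-0.778,0.642,0.246,-0.01],[0.4,-0.778,0.642,0.246,-0.01]]]}}

```text
time_s: 0.85
tcp_pos: [0.3483, -0.3289, 0.1483]
eef_rot: [-180.0, 0.0, -153.9]
contact_force: [2.0, 0.6, -0.1]
gripper_width: 0.0618
gripper_force: 0.0
```

Request:
{"api": "drive_tool", "payload": {"increments": [[[0.4,-0.817,0.592,0.247,-0.01],[0.4,-0.817,0.592,0.247,-0.01]]]}}

```text
time_s: 1.1
tcp_pos: [0.4053, -0.222, 0.1188]
eef_rot: [-180.0, 0.0, -150.3]
contact_force: [1.5, 0.3, 0.4]
gripper_width: 0.061
gripper_force: 0.0
```

Request:
{"api": "drive_tool", "payload": {"increments": [[[0.4,-0.853,0.54,0.246,-0.009],[0.4,-0.853,0.54,0.246,-0.009],[0.4,-0.853,0.54,0.246,-0.009]]]}}

```text
time_s: 1.48
tcp_pos: [0.4628, -0.1139, 0.0886]
eef_rot: [180.0, -0.1, -146.8]
contact_force: [0.1, -0.6, 0.4]
gripper_width: 0.0616
gripper_force: 0.0
```

Request:
{"api": "drive_tool", "payload": {"increments": [[[0.4,0,0,0.4,0],[0.4,0,0,0.62,0],[0.4,0,0,0.62,0],[0.4,0,0,0.62,0]]]}}

```text
time_s: 1.98
tcp_pos: [0.4618, -0.1173, 0.016]
eef_rot: [-180.0, 0.0, -147.2]
contact_force: [-0.8, 0.3, 0.2]
gripper_width: 0.0613
gripper_force: 0.0
```

Run:
```python
from h import *
st();a=capture("top");b=capture("side")
c=np.hstack([cv2.resize(a[200:320,280:420],None,fx=3,fy=3),cv2.resize(b[180:300,260:380],None,fx=3,fy=3)])
cv2.imwrite("pics/g1.png",c[:,:,::-1])
```

```text
Traceback (most recent call last):
  File "h.py", line 33, in st
    s=r.get_state();print(s["time_s"],s["tcp_pos"].round(4),s["eef_rot"].round(2),s["contact_force"].round(1),s["gripper_width"].round(4),s["gripper_force"])
                                                                                                              ^^^^^^^^^^^^^^^^^^^^^^^^
AttributeError: 'float' object has no attribute 'round'
```

Request:
{"api": "drive_tool", "payload": {"increments": [[[-1,0,0,0,0],[-1,0,0,0,0],[-1,0,0,0,0],[-1,0,0,0,0],[-1,0,0,0,0]]], "squeeze": 30}}

```text
time_s: 2.6
tcp_pos: [0.4616, -0.1169, 0.0153]
eef_rot: [180.0, -0.0, -147.1]
contact_force: [-0.4, 0.2, 3.2]
gripper_width: 0.0239
gripper_force: 30.0
```

```bash
sed -i 's/s\["gripper_width"\].round(4)/round(s["gripper_width"],4)/' h.py
python3 - <<'E'
from h import *
# after lift to .13, to left bin and down; command z at grasp .0156
calls([.462,-.1166,.0156],-147.13,[(.462,-.1166,.13,-147.13),(.461,.374,.13,-92),(.461,.374,.045,-92)])
E
```

```text
[-0.0, 0.0, -0.953, -0.0] x 2
  -> [ 0.462  -0.1166  0.13  ] -147.13
[-0.553, 0.86, -0.0, -0.038] x 2
[-0.741, 0.704, -0.0, -0.038] x 2
[-0.886, 0.509, -0.0, -0.039] x 2
[-0.983, 0.28, -0.0, -0.038] x 2
  -> [0.461 0.374 0.13 ] -92.05
[0.0, -0.0, 0.708, -0.0] x 2
  -> [0.461 0.374 0.045] -92.05
```

Request:
{"api": "drive_tool", "payload": {"increments": [[[-1,0,0,-0.3,0],[-1,0,0,-0.65,0],[-1,0,0,-0.953,0],[-1,0,0,-0.953,0]]]}}

```text
time_s: 3.1
tcp_pos: [0.4633, -0.1168, 0.1321]
eef_rot: [-179.9, 0.3, -147.1]
contact_force: [0.9, -0.9, -2.2]
gripper_width: 0.0239
gripper_force: 30.0
```

Request:
{"api": "drive_tool", "payload": {"increments": [[[-1,-0.2,0.3,0,-0.015],[-1,-0.4,0.6,0,-0.03],[-1,-0.553,0.86,0,-0.038]]]}}

```text
time_s: 3.48
tcp_pos: [0.4605, 0.0068, 0.1283]
eef_rot: [179.9, -0.1, -133.3]
contact_force: [-0.1, -0.2, -2.2]
gripper_width: 0.0234
gripper_force: 30.0
```

Request:
{"api": "drive_tool", "payload": {"increments": [[[-1,-0.25,0.235,0,-0.013],[-1,-0.5,0.47,0,-0.026],[-1,-0.741,0.704,0,-0.038]]]}}

```text
time_s: 3.85
tcp_pos: [0.4602, 0.1294, 0.1282]
eef_rot: [179.9, -0.1, -119.6]
contact_force: [0.2, -0.3, -0.9]
gripper_width: 0.0236
gripper_force: 30.0
```

Request:
{"api": "drive_tool", "payload": {"increments": [[[-1,-0.295,0.17,0,-0.013],[-1,-0.59,0.34,0,-0.026],[-1,-0.886,0.509,0,-0.039]]]}}

```text
time_s: 4.22
tcp_pos: [0.46, 0.2518, 0.128]
eef_rot: [179.9, -0.1, -105.6]
contact_force: [-0.4, 0.1, -1.9]
gripper_width: 0.0238
gripper_force: 30.0
```

Request:
{"api": "drive_tool", "payload": {"increments": [[[-1,-0.35,0.1,0,-0.013],[-1,-0.7,0.2,0,-0.026],[-1,-0.983,0.28,0,-0.038],[-1,-0.983,0.28,0,-0.038]]]}}

```text
time_s: 4.72
tcp_pos: [0.4599, 0.3753, 0.1274]
eef_rot: [179.9, -0.1, -91.9]
contact_force: [-0.1, -0.1, -2.6]
gripper_width: 0.0239
gripper_force: 30.0
```

Run:
```python
from h import *
st();a=capture("top");b=capture("side")
c=np.hstack([cv2.resize(a[150:300,100:260],None,fx=2.5,fy=2.5),cv2.resize(b[250:410,170:350],(422,375))])
cv2.imwrite("pics/g1.png",c[:,:,::-1])
```

```text
4.725 [0.4599 0.3753 0.1274] [ 1.7992e+02 -1.0000e-01 -9.1910e+01] [-0.1 -0.1 -2.6] 0.0239 29.95482712984085
```

View pics/g1.png

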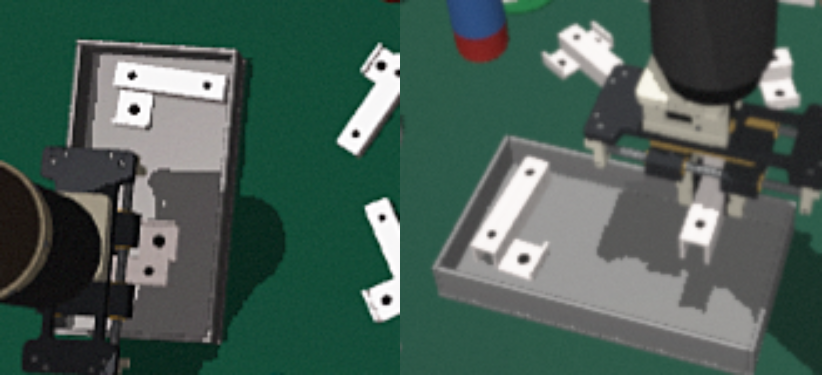

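Request:
{"api": "drive_tool", "payload": {"increments": [[[-1,0,0,0.35,0],[-1,0,0,0.65,0],[-1,0,0,0.84,0],[-1,0,0,0.84,0],[-1,0,0,0.84,0]]]}}

```text
time_s: 5.45
tcp_pos: [0.4611, 0.3735, 0.0296]
eef_rot: [-180.0, 0.0, -92.1]
contact_force: [-0.2, 0.1, -1.6]
gripper_width: 0.0239
gripper_force: 30.0
```

Request:
{"api": "drive_tool", "payload": {"increments": [[[-1,0,0,0.04,0],[-1,0,0,0.06,0],[-1,0,0,0.072,0],[-1,0,0,0.076,0]]]}}

```text
time_s: 5.95
tcp_pos: [0.4607, 0.3738, 0.0204]
eef_rot: [-180.0, 0.0, -92.0]
contact_force: [-2.5, -1.1, 8.4]
gripper_width: 0.0239
gripper_force: 30.0
```

Request:
{"api": "drive_tool", "payload": {"increments": [[[-0.8,0,0,0,0],[0,0,0,0,0],[0,0,0,0,0],[0,0,0,0,0]]]}}

```text
time_s: 6.45
tcp_pos: [0.4607, 0.3738, 0.0196]
eef_rot: [-180.0, 0.0, -92.0]
contact_force: [-0.5, -0.2, 0.3]
gripper_width: 0.0433
gripper_force: 0.0
```

Run:
```python
from h import *
st()
calls([.461,.374,.0202],-92.05,[(.461,.374,.13,-92.05),(.4904,.1233,.12,-154.8),(.4904,.1233,.0154,-154.8),(.4904,.1233,.13,-154.8),(.449,-.347,.13,-91.2)])
```

```text
6.45 [0.4607 0.3738 0.0196] [-1.7999e+02  1.0000e-02 -9.2050e+01] [-0.5 -0.2  0.3] 0.0433 0.0
[-0.0, 0.0, -0.915, -0.0] x 2
  -> [0.461 0.374 0.13 ] -92.05
[0.693, -0.107, 0.028, 0.058] x 2
[0.61, -0.346, 0.028, 0.058] x 2
[0.446, -0.541, 0.027, 0.058] x 2
  -> [0.4904 0.1233 0.12  ] -154.69
[-0.0, 0.0, 0.872, 0.0] x 2
  -> [0.4904 0.1233 0.0154] -154.69
[-0.0, 0.0, -0.955, 0.0] x 2
  -> [0.4904 0.1233 0.13  ] -154.69
[0.497, -0.849, -0.0, -0.044] x 2
[0.71, -0.681, -0.0, -0.044] x 2
[0.868, -0.462, -0.0, -0.044] x 2
[0.961, -0.206, -0.0, -0.044] x 2
  -> [ 0.449  -0.3469  0.13  ] -91.33
```

Request:
{"api": "drive_tool", "payload": {"increments": [[[0,0,0,-0.2,0],[0,0,0,-0.6,0],[0.4,0,0,-0.915,0],[0.4,0,0,-0.915,0]]]}}

```text
time_s: 6.95
tcp_pos: [0.462, 0.3754, 0.133]
eef_rot: [-179.8, 0.3, -92.0]
contact_force: [0.3, -0.3, -0.1]
gripper_width: 0.058
gripper_force: 0.0
```

Request:
{"api": "drive_tool", "payload": {"increments": [[[0.4,0.693,-0.107,0.028,0.058],[0.4,0.693,-0.107,0.028,0.058]]]}}

```text
time_s: 7.2
tcp_pos: [0.4695, 0.2873, 0.125]
eef_rot: [179.9, -0.1, -113.3]
contact_force: [0.6, 1.0, 0.8]
gripper_width: 0.0607
gripper_force: 0.0
```

Request:
{"api": "drive_tool", "payload": {"increments": [[[0.4,0.61,-0.346,0.028,0.058],[0.4,0.61,-0.346,0.028,0.058]]]}}

```text
time_s: 7.45
tcp_pos: [0.4793, 0.2035, 0.1217]
eef_rot: [180.0, -0.1, -134.3]
contact_force: [0.9, 0.3, 0.0]
gripper_width: 0.0615
gripper_force: 0.0
```

Request:
{"api": "drive_tool", "payload": {"increments": [[[0.4,0.446,-0.541,0.027,0.058],[0.4,0.446,-0.541,0.027,0.058],[0.4,0.446,-0.541,0.027,0.058],[0.4,0.446,-0.541,0.027,0.058]]]}}

```text
time_s: 7.95
tcp_pos: [0.49, 0.1233, 0.1192]
eef_rot: [-180.0, -0.0, -154.5]
contact_force: [-0.5, -0.3, 0.1]
gripper_width: 0.0612
gripper_force: 0.0
```

Request:
{"api": "drive_tool", "payload": {"increments": [[[0.4,0,0,0.4,0],[0.4,0,0,0.75,0],[0.4,0,0,0.872,0],[0.4,0,0,0.872,0]]]}}

```text
time_s: 8.45
tcp_pos: [0.4897, 0.1234, 0.0143]
eef_rot: [-180.0, -0.1, -154.6]
contact_force: [-0.1, -1.0, 1.1]
gripper_width: 0.0616
gripper_force: 0.0
```

Request:
{"api": "drive_tool", "payload": {"increments": [[[-1,0,0,0,0],[-1,0,0,0,0],[-1,0,0,0,0],[-1,0,0,0,0],[-1,0,0,0,0]]]}}

```text
time_s: 9.07
tcp_pos: [0.4902, 0.1231, 0.0152]
eef_rot: [180.0, 0.0, -154.7]
contact_force: [-1.7, -0.7, 4.8]
gripper_width: 0.0238
gripper_force: 30.0
```

Request:
{"api": "drive_tool", "payload": {"increments": [[[-1,0,0,-0.3,0],[-1,0,0,-0.65,0],[-1,0,0,-0.955,0],[-1,0,0,-0.955,0]]]}}

```text
time_s: 9.57
tcp_pos: [0.4915, 0.1238, 0.1322]
eef_rot: [180.0, 0.3, -154.7]
contact_force: [0.5, 0.5, -1.0]
gripper_width: 0.0235
gripper_force: 30.0
```

Request:
{"api": "drive_tool", "payload": {"increments": [[[-1,0.16,-0.28,0,-0.015],[-1,0.33,-0.57,0,-0.03],[-1,0.497,-0.849,0,-0.044]]]}}

```text
time_s: 9.95
tcp_pos: [0.4786, 0.0041, 0.1284]
eef_rot: [180.0, -0.1, -138.7]
contact_force: [1.0, -0.6, -0.6]
gripper_width: 0.0236
gripper_force: 30.0
```

Request:
{"api": "drive_tool", "payload": {"increments": [[[-1,0.24,-0.23,0,-0.015],[-1,0.48,-0.46,0,-0.03],[-1,0.71,-0.681,0,-0.044]]]}}

```text
time_s: 10.32
tcp_pos: [0.4682, -0.1135, 0.1284]
eef_rot: [179.9, -0.1, -122.9]
contact_force: [0.3, 0.4, -0.9]
gripper_width: 0.0236
gripper_force: 30.0
```

Request:
{"api": "drive_tool", "payload": {"increments": [[[-1,0.29,-0.155,0,-0.015],[-1,0.58,-0.31,0,-0.03],[-1,0.868,-0.462,0,-0.044]]]}}

```text
time_s: 10.7
tcp_pos: [0.458, -0.2309, 0.1283]
eef_rot: [179.9, -0.0, -107.0]
contact_force: [2.3, -0.1, -1.0]
gripper_width: 0.0237
gripper_force: 30.0
```

Request:
{"api": "drive_tool", "payload": {"increments": [[[-1,0.33,-0.07,0,-0.015],[-1,0.66,-0.14,0,-0.03],[-1,0.961,-0.206,0,-0.044],[-1,0.961,-0.206,0,-0.044],[-1,0.961,-0.206,0,-0.044]]]}}

```text
time_s: 11.32
tcp_pos: [0.4477, -0.3469, 0.1282]
eef_rot: [179.9, 0.1, -91.4]
contact_force: [0.2, 1.1, -1.0]
gripper_width: 0.0239
gripper_force: 30.0
```

Request:
{"api": "drive_tool", "payload": {"increments": [[[-1,0,0,0.35,0],[-1,0,0,0.65,0],[-1,0,0,0.84,0],[-1,0,0,0.84,0]]]}}

```text
time_s: 11.82
tcp_pos: [0.4473, -0.3457, 0.0269]
eef_rot: [179.8, 0.1, -91.3]
contact_force: [-0.4, 0.2, -0.6]
gripper_width: 0.0239
gripper_force: 30.0
```

Request:
{"api": "drive_tool", "payload": {"increments": [[[-1,0,0,0.04,0],[-1,0,0,0.06,0],[-1,0,0,0.07,0],[-1,0,0,0.075,0]]]}}

```text
time_s: 12.32
tcp_pos: [0.4488, -0.3474, 0.0202]
eef_rot: [-180.0, -0.0, -91.3]
contact_force: [-1.4, 2.5, 7.2]
gripper_width: 0.0236
gripper_force: 30.0
```

Request:
{"api": "drive_tool", "payload": {"increments": [[[-0.8,0,0,0,0],[0,0,0,0,0],[0,0,0,0,0],[0,0,0,0,0]]]}}

```text
time_s: 12.82
tcp_pos: [0.4485, -0.3473, 0.0195]
eef_rot: [180.0, 0.0, -91.3]
contact_force: [-0.2, 0.1, -0.4]
gripper_width: 0.0426
gripper_force: 0.0
```

Request:
{"api": "drive_tool", "payload": {"increments": [[[0,0,0,-0.2,0],[0,0,0,-0.6,0],[0.4,0,0,-0.91,0],[0.4,0,0,-0.91,0]]]}}

```text
time_s: 13.32
tcp_pos: [0.4504, -0.3481, 0.1322]
eef_rot: [-179.7, -0.1, -91.3]
contact_force: [0.2, -0.2, -0.3]
gripper_width: 0.058
gripper_force: 0.0
```

Run:
```python
from h import *
calls([.449,-.347,.130],-91.33,[(.4859,-.0244,.12,-178.9),(.4859,-.0244,.0154,-178.9),(.4859,-.0244,.13,-178.9),(.581,.370,.13,-92.)])
```

```text
[-0.898, -0.082, 0.028, 0.081] x 3
[-0.824, 0.367, 0.028, 0.081] x 3
[-0.542, 0.721, 0.027, 0.081] x 3
  -> [ 0.486  -0.0244  0.12  ] -178.81
[0.001, 0.0, 0.872, 0.0] x 2
  -> [ 0.4858 -0.0244  0.0154] -178.81
[-0.0, 0.0, -0.955, 0.0] x 2
  -> [ 0.4858 -0.0244  0.13  ] -178.81
[-0.215, 0.817, -0.0, -0.06] x 2
[-0.501, 0.681, -0.0, -0.06] x 2
[-0.717, 0.448, -0.0, -0.061] x 3
[-0.832, 0.148, -0.0, -0.06] x 2
  -> [0.581  0.3699 0.13  ] -92.05
```

Request:
{"api": "drive_tool", "payload": {"increments": [[[0.4,-0.898,-0.082,0.028,0.081],[0.4,-0.898,-0.082,0.028,0.081],[0.4,-0.898,-0.082,0.028,0.081]]]}}

```text
time_s: 13.7
tcp_pos: [0.4605, -0.2373, 0.1247]
eef_rot: [179.9, -0.0, -120.7]
contact_force: [1.1, 0.8, -0.4]
gripper_width: 0.0617
gripper_force: 0.0
```

Request:
{"api": "drive_tool", "payload": {"increments": [[[0.4,-0.824,0.367,0.028,0.081],[0.4,-0.824,0.367,0.028,0.081],[0.4,-0.824,0.367,0.028,0.081]]]}}

```text
time_s: 14.08
tcp_pos: [0.4729, -0.1299, 0.1214]
eef_rot: [180.0, -0.0, -149.8]
contact_force: [0.2, -0.6, 0.3]
gripper_width: 0.0612
gripper_force: 0.0
```

Request:
{"api": "drive_tool", "payload": {"increments": [[[0.4,-0.542,0.721,0.027,0.081],[0.4,-0.542,0.721,0.027,0.081],[0.4,-0.542,0.721,0.027,0.081],[0.4,-0.542,0.721,0.027,0.081],[0.4,-0.542,0.721,0.027,0.081]]]}}

```text
time_s: 14.7
tcp_pos: [0.4852, -0.0252, 0.1185]
eef_rot: [-180.0, -0.0, -178.6]
contact_force: [0.3, 0.1, 0.4]
gripper_width: 0.0613
gripper_force: 0.0
```

Request:
{"api": "drive_tool", "payload": {"increments": [[[0.4,0,0,0.4,0],[0.4,0,0,0.75,0],[0.4,0,0,0.868,0],[0.4,0,0,0.868,0]]]}}

```text
time_s: 15.2
tcp_pos: [0.4852, -0.0253, 0.0143]
eef_rot: [-180.0, -0.1, -178.8]
contact_force: [0.4, 0.1, 0.4]
gripper_width: 0.061
gripper_force: 0.0
```

Request:
{"api": "drive_tool", "payload": {"increments": [[[-1,0,0,0,0],[-1,0,0,0,0],[-1,0,0,0,0],[-1,0,0,0,0],[-1,0,0,0,0]]]}}

```text
time_s: 15.82
tcp_pos: [0.4858, -0.0245, 0.0151]
eef_rot: [180.0, 0.0, -178.8]
contact_force: [-0.6, 1.0, 6.0]
gripper_width: 0.0239
gripper_force: 30.0
```

Request:
{"api": "drive_tool", "payload": {"increments": [[[-1,0,0,-0.3,0],[-1,0,0,-0.65,0],[-1,0,0,-0.955,0],[-1,0,0,-0.955,0]]]}}

```text
time_s: 16.32
tcp_pos: [0.487, -0.0242, 0.1318]
eef_rot: [179.9, 0.3, -178.8]
contact_force: [-0.1, -0.1, -2.5]
gripper_width: 0.0242
gripper_force: 30.0
```

Request:
{"api": "drive_tool", "payload": {"increments": [[[-1,-0.07,0.27,0,-0.02],[-1,-0.14,0.54,0,-0.04],[-1,-0.215,0.817,0,-0.06]]]}}

```text
time_s: 16.7
tcp_pos: [0.5085, 0.0744, 0.1279]
eef_rot: [180.0, -0.1, -157.0]
contact_force: [0.1, -0.5, -2.5]
gripper_width: 0.0239
gripper_force: 30.0
```

Request:
{"api": "drive_tool", "payload": {"increments": [[[-1,-0.17,0.23,0,-0.02],[-1,-0.34,0.46,0,-0.04],[-1,-0.501,0.681,0,-0.06]]]}}

```text
time_s: 17.08
tcp_pos: [0.5323, 0.1732, 0.1276]
eef_rot: [180.0, -0.1, -135.4]
contact_force: [-0.5, 0.7, -1.8]
gripper_width: 0.0241
gripper_force: 30.0
```

Request:
{"api": "drive_tool", "payload": {"increments": [[[-1,-0.24,0.15,0,-0.02],[-1,-0.48,0.3,0,-0.04],[-1,-0.717,0.448,0,-0.061]]]}}

```text
time_s: 17.45
tcp_pos: [0.5562, 0.2717, 0.1273]
eef_rot: [179.9, -0.1, -113.4]
contact_force: [0.5, -0.2, -1.9]
gripper_width: 0.0237
gripper_force: 30.0
```

Request:
{"api": "drive_tool", "payload": {"increments": [[[-1,-0.28,0.05,0,-0.02],[-1,-0.56,0.1,0,-0.04],[-1,-0.832,0.148,0,-0.06],[-1,-0.832,0.148,0,-0.06],[-1,-0.832,0.148,0,-0.06]]]}}

```text
time_s: 18.08
tcp_pos: [0.5798, 0.3689, 0.1274]
eef_rot: [179.9, -0.1, -92.1]
contact_force: [-0.4, -0.3, -2.0]
gripper_width: 0.0237
gripper_force: 30.0
```

Run:
```python
from h import *
st();a=capture("top");b=capture("side")
c=np.hstack([cv2.resize(a[150:300,100:260],None,fx=2.5,fy=2.5),cv2.resize(b[250:410,170:350],(422,375))])
cv2.imwrite("pics/g2.png",c[:,:,::-1])
```

```text
18.075 [0.5798 0.3689 0.1274] [ 1.7987e+02 -1.2000e-01 -9.2120e+01] [-0.4 -0.3 -2. ] 0.0237 29.993096888065338
```

View pics/g2.png

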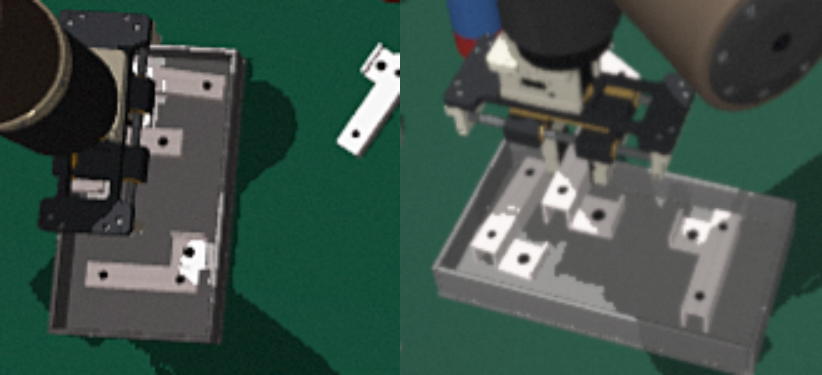

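Request:
{"api": "drive_tool", "payload": {"increments": [[[-1,0,0,0.35,0],[-1,0,0,0.65,0],[-1,0,0,0.84,0],[-1,0,0,0.84,0]]]}}

```text
time_s: 18.68
tcp_pos: [0.5796, 0.3679, 0.0266]
eef_rot: [179.8, -0.2, -92.1]
contact_force: [-0.4, 0.3, -1.7]
gripper_width: 0.0239
gripper_force: 30.0
```

Request:
{"api": "drive_tool", "payload": {"increments": [[[-1,0,0,0.04,0],[-1,0,0,0.06,0],[-1,0,0,0.07,0],[-1,0,0,0.075,0]]]}}

```text
time_s: 19.18
tcp_pos: [0.5809, 0.3699, 0.0202]
eef_rot: [-180.0, 0.0, -92.0]
contact_force: [-2.0, -1.1, 4.4]
gripper_width: 0.0237
gripper_force: 30.0
```

Request:
{"api": "drive_tool", "payload": {"increments": [[[-0.8,0,0,0,0],[0,0,0,0,0],[0,0,0,0,0],[0,0,0,0,0]]]}}

```text
time_s: 19.68
tcp_pos: [0.5808, 0.3697, 0.0195]
eef_rot: [-180.0, 0.0, -92.0]
contact_force: [-0.1, -0.3, -0.3]
gripper_width: 0.0429
gripper_force: 0.0
```

Request:
{"api": "drive_tool", "payload": {"increments": [[[0,0,0,-0.2,0],[0,0,0,-0.6,0],[0.4,0,0,-0.915,0],[0.4,0,0,-0.915,0]]]}}

```text
time_s: 20.18
tcp_pos: [0.5824, 0.3712, 0.1335]
eef_rot: [-179.7, 0.3, -92.0]
contact_force: [0.1, -0.5, -1.1]
gripper_width: 0.0582
gripper_force: 0.0
```

Run:
```python
from h import *
calls([.581,.370,.130],-92.05,[(.56,.12,.16,-60),(.6489,.0031,.12,-22.1),(.6489,.0031,.0154,-22.1),(.6489,.0031,.13,-22.1),(.544,-.349,.13,-91.3)])
```

```text
[0.696, 0.033, -0.083, -0.03] x 2
[0.677, 0.164, -0.084, -0.03] x 2
[0.635, 0.287, -0.083, -0.029] x 2
  -> [0.56   0.1201 0.16  ] -60.01
[0.607, -0.077, 0.167, -0.053] x 2
[0.599, 0.125, 0.166, -0.052] x 2
  -> [0.6489 0.0032 0.12  ] -22.21
[0.0, 0.0, 0.872, -0.0] x 2
  -> [0.6489 0.0032 0.0154] -22.21
[0.0, 0.0, -0.955, -0.0] x 2
  -> [0.6489 0.0032 0.13  ] -22.21
[0.075, 0.762, -0.0, 0.048] x 2
[0.298, 0.705, -0.0, 0.048] x 2
[0.494, 0.585, -0.0, 0.048] x 2
[0.645, 0.412, -0.0, 0.048] x 2
  -> [ 0.544 -0.349  0.13 ] -91.33
```

Request:
{"api": "drive_tool", "payload": {"increments": [[[0.4,0.696,0.033,-0.083,-0.03],[0.4,0.696,0.033,-0.083,-0.03]]]}}

```text
time_s: 20.42
tcp_pos: [0.5729, 0.2838, 0.139]
eef_rot: [179.9, -0.0, -81.2]
contact_force: [0.2, -0.3, 0.2]
gripper_width: 0.0612
gripper_force: 0.0
```

Request:
{"api": "drive_tool", "payload": {"increments": [[[0.4,0.677,0.164,-0.084,-0.03],[0.4,0.677,0.164,-0.084,-0.03]]]}}

```text
time_s: 20.68
tcp_pos: [0.5661, 0.2005, 0.1494]
eef_rot: [180.0, -0.0, -70.5]
contact_force: [0.7, 0.4, -0.3]
gripper_width: 0.0611
gripper_force: 0.0
```

Request:
{"api": "drive_tool", "payload": {"increments": [[[0.4,0.635,0.287,-0.083,-0.029],[0.4,0.635,0.287,-0.083,-0.029]]]}}

```text
time_s: 20.92
tcp_pos: [0.5593, 0.1176, 0.1594]
eef_rot: [180.0, 0.0, -60.1]
contact_force: [1.0, 1.1, -0.2]
gripper_width: 0.0611
gripper_force: 0.0
```

Request:
{"api": "drive_tool", "payload": {"increments": [[[0.4,0.607,-0.077,0.167,-0.053],[0.4,0.607,-0.077,0.167,-0.053]]]}}

```text
time_s: 21.18
tcp_pos: [0.6051, 0.0596, 0.1382]
eef_rot: [180.0, 0.0, -40.9]
contact_force: [-0.3, 0.9, -0.5]
gripper_width: 0.0613
gripper_force: 0.0
```

Request:
{"api": "drive_tool", "payload": {"increments": [[[0.4,0.599,0.125,0.166,-0.052],[0.4,0.599,0.125,0.166,-0.052],[0.4,0.599,0.125,0.166,-0.052],[0.4,0.599,0.125,0.166,-0.052]]]}}

```text
time_s: 21.68
tcp_pos: [0.6485, 0.0035, 0.1192]
eef_rot: [180.0, 0.0, -22.4]
contact_force: [0.2, 1.4, 0.4]
gripper_width: 0.0617
gripper_force: 0.0
```

Request:
{"api": "drive_tool", "payload": {"increments": [[[0.4,0,0,0.4,0],[0.4,0,0,0.75,0],[0.4,0,0,0.868,0],[0.4,0,0,0.868,0]]]}}

```text
time_s: 22.18
tcp_pos: [0.6485, 0.0034, 0.0152]
eef_rot: [180.0, 0.0, -22.2]
contact_force: [0.1, 0.6, 1.6]
gripper_width: 0.0611
gripper_force: 0.0
```

Request:
{"api": "drive_tool", "payload": {"increments": [[[-1,0,0,0,0],[-1,0,0,0,0],[-1,0,0,0,0],[-1,0,0,0,0],[-1,0,0,0,0]]]}}

```text
time_s: 22.8
tcp_pos: [0.6489, 0.0029, 0.0157]
eef_rot: [-180.0, -0.0, -22.2]
contact_force: [-1.1, 0.8, 3.8]
gripper_width: 0.0237
gripper_force: 30.0
```

Request:
{"api": "drive_tool", "payload": {"increments": [[[-1,0,0,-0.3,0],[-1,0,0,-0.65,0],[-1,0,0,-0.955,0],[-1,0,0,-0.955,0]]]}}

```text
time_s: 23.3
tcp_pos: [0.6503, 0.0031, 0.1331]
eef_rot: [-179.8, -0.3, -22.2]
contact_force: [-0.3, 0.4, -1.8]
gripper_width: 0.0239
gripper_force: 30.0
```

Request:
{"api": "drive_tool", "payload": {"increments": [[[-1,0.025,0.25,0,0.016],[-1,0.05,0.5,0,0.032],[-1,0.075,0.762,0,0.048]]]}}

```text
time_s: 23.68
tcp_pos: [0.6211, -0.0859, 0.1282]
eef_rot: [179.9, 0.1, -39.7]
contact_force: [0.6, 0.2, -1.4]
gripper_width: 0.0239
gripper_force: 30.0
```

Request:
{"api": "drive_tool", "payload": {"increments": [[[-1,0.1,0.235,0,0.016],[-1,0.2,0.47,0,0.032],[-1,0.298,0.705,0,0.048]]]}}

```text
time_s: 24.05
tcp_pos: [0.5949, -0.1741, 0.1283]
eef_rot: [179.9, 0.1, -57.0]
contact_force: [-0.1, -1.3, -1.8]
gripper_width: 0.024
gripper_force: 30.0
```

Request:
{"api": "drive_tool", "payload": {"increments": [[[-1,0.165,0.195,0,0.016],[-1,0.33,0.39,0,0.032],[-1,0.494,0.585,0,0.048]]]}}

```text
time_s: 24.42
tcp_pos: [0.5687, -0.262, 0.1282]
eef_rot: [179.9, 0.1, -74.3]
contact_force: [0.6, 0.1, -1.3]
gripper_width: 0.0239
gripper_force: 30.0
```

Request:
{"api": "drive_tool", "payload": {"increments": [[[-1,0.215,0.137,0,0.016],[-1,0.43,0.275,0,0.032],[-1,0.645,0.412,0,0.048],[-1,0.645,0.412,0,0.048],[-1,0.645,0.412,0,0.048]]]}}

```text
time_s: 25.05
tcp_pos: [0.543, -0.349, 0.1286]
eef_rot: [179.9, 0.0, -91.3]
contact_force: [0.4, 1.2, -0.6]
gripper_width: 0.0239
gripper_force: 30.0
```

Run:
```python
from h import *
st();a=capture("top");b=capture("side")
c=np.hstack([cv2.resize(a[160:320,380:540],(375,375)),cv2.resize(b[130:220,270:410],(422,271)).repeat(1,0) if 0 else cv2.resize(b[100:225,270:410],(422,375))])
cv2.imwrite("pics/g3.png",c[:,:,::-1])
```

```text
25.05 [ 0.543  -0.349   0.1286] [ 1.7991e+02  5.0000e-02 -9.1320e+01] [ 0.4  1.2 -0.6] 0.0239 29.994329810142517
```

View pics/g3.png

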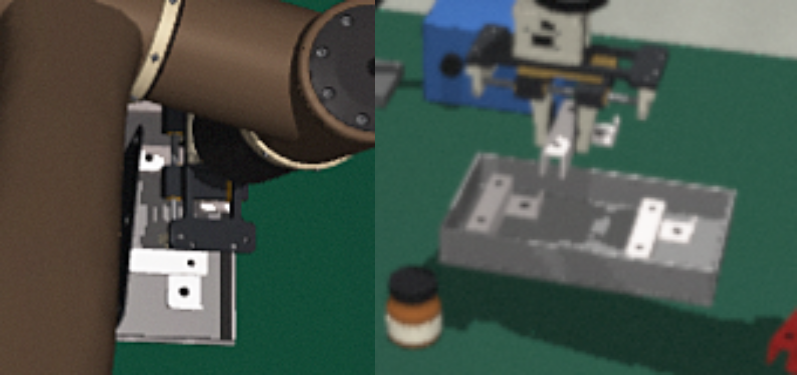

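Request:
{"api": "drive_tool", "payload": {"increments": [[[-1,0,0,0.35,0],[-1,0,0,0.65,0],[-1,0,0,0.84,0],[-1,0,0,0.84,0]]]}}

```text
time_s: 25.65
tcp_pos: [0.5426, -0.348, 0.027]
eef_rot: [179.8, 0.1, -91.3]
contact_force: [-0.4, 0.9, -1.0]
gripper_width: 0.0238
gripper_force: 30.0
```

Request:
{"api": "drive_tool", "payload": {"increments": [[[-1,0,0,0.04,0],[-1,0,0,0.06,0],[-1,0,0,0.07,0],[-1,0,0,0.073,0]]]}}

```text
time_s: 26.15
tcp_pos: [0.5439, -0.3494, 0.0207]
eef_rot: [-180.0, -0.0, -91.3]
contact_force: [0.1, -0.1, -2.1]
gripper_width: 0.024
gripper_force: 30.0
```

Request:
{"api": "drive_tool", "payload": {"increments": [[[-0.8,0,0,0,0],[0,0,0,0,0],[0,0,0,0,0],[0,0,0,0,0]]]}}

```text
time_s: 26.65
tcp_pos: [0.5437, -0.3494, 0.0203]
eef_rot: [-180.0, -0.0, -91.3]
contact_force: [0.5, -0.2, 0.9]
gripper_width: 0.043
gripper_force: 0.0
```

Request:
{"api": "drive_tool", "payload": {"increments": [[[0,0,0,-0.2,0],[0,0,0,-0.6,0],[0,0,0,-0.95,0],[0,0,0,-0.95,0]]]}}

```text
time_s: 27.15
tcp_pos: [0.5459, -0.3503, 0.1386]
eef_rot: [-179.6, -0.2, -91.3]
contact_force: [-0.1, 0.3, -0.7]
gripper_width: 0.0439
gripper_force: 0.0
```

Run:
```python
from h import *
st();a=capture("top");b=capture("side")
cv2.imwrite("pics/g4.png",np.hstack([a[120:330,100:500],b[120:420,160:560][:210]])[:,:,::-1])
cv2.imwrite("pics/g4.png",b[130:420,170:410][:,:,::-1].repeat(2,0).repeat(2,1))
calls([.544,-.349,.134],-91.33,[(.30,-.5,.2,-91.33)])
```

```text
27.15 [ 0.5459 -0.3503  0.1386] [-1.796e+02 -1.500e-01 -9.130e+01] [-0.1  0.3 -0.7] 0.0439 0.0
[0.435, 0.668, -0.183, -0.0] x 2
[0.435, 0.668, -0.184, -0.0] x 2
[0.435, 0.668, -0.183, -0.0] x 2
  -> [ 0.2999 -0.5     0.2   ] -91.33
```

View pics/g4.png

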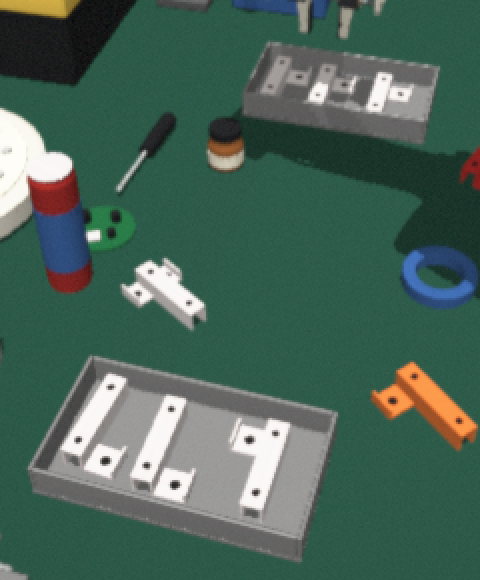

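All four brackets lie flat in the correct bins: the left bin's sit around (160–270, 440), the right bin's around (320–385, 85). The tee is still on the bench at (165, 290), and the jar, spray can, screwdriver and board look undisturbed.

```bash
python3 -c "
from plant import job
print(job.close_job())"
```

```text
the job is handed in; nothing more can be done
None
```

I sorted all four brackets, two left-hand and two right-hand, each lying flat in its matching bin clear of the others, left everything else on the bench in place, and handed the job in at about 27 s.

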